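# File a pattern plate in a lever arch file

## Task

Lift the lever of the file so that its rings spring open, lower the yellow pattern plate over the two posts until it lies flat on the filed cards, then press the lever down until its catch snaps and the rings stay shut. The file's spine gives under load: press and lift no harder than the catch needs, do not force the plate down on the posts, and leave the cup, tin and bottle where they stand.

Things in the scene. Friction and masses are not known exactly. Their poses are not given: they have to be found in the camera images.
- file: Lever arch file of brown leather board, open flat on the bench, fixed; 250 x 250 mm. Origin at bench level midway between its two posts, z up; posts on the y axis at +40 and -40 mm, filed cards on the -x side (towards the robot), springy spine board with the steel mechanism on the +x side, lever at the -y end. Turned up to 0.3 rad from the world axes.
- post_l (a point): Tip of the left (+y) steel post: 6 mm thick, rising 40 mm above the cards, the last 6 mm tapered to a 1.6 mm tip. Fixed to the mechanism, so it sinks with the spine.
- post_r (a point): Tip of the right (-y) post, alike, 80 mm from the other.
- rings (a joint): Angle of the two steel ring arches (rad), coupled to the lever (0.9 times its angle): 0 shut, their ends on the post tips; 0.9 fully open, swung up and back to the file's +x side so that the posts stand free. A spring drives them open.
- lever (a joint): Lever angle (rad): 0 home, lying level along the file's -y; 1.0 fully open, end raised. Swings in the file's y-z plane about lever_pivot. Lifted out of its catch (5 to 12 N) it springs fully open by itself. Closing needs 3 to 5 N, then in the last 0.1 rad 12 N at 70 mm to 18 N at 45 mm from the pivot, till the catch snaps and holds it at 0. Not snapped, it springs open again when let go.
- lever_pivot (a point): The lever's hinge, on the mechanism: 35 mm to +x and 62 mm to -y of the file's origin, 45 mm above the bench; axis along the file's x.
- lever_pad (a point): Middle of the lever's red thumb pad, on its upper face, 55 mm from the pivot (red from 36 to 70 mm) and 3 mm above the lever's mid-plane. The lever is a steel bar 14 mm wide, 5 mm thick, 72 mm long; when shut its underside is 42 mm above the bench, 20 mm above the mechanism plate.
- catch_block (a point): Top centre of the small black block with the sprung ball catch, beyond the lever's end: 22 x 10 mm, 85 to 95 mm from the pivot, top 48 mm above the bench. Do not press here.
- cards (a point): Centre of the flat top of the stack of filed cards, 61 mm to -x of the file's origin, 22 mm above the bench; the stack spans x -136 to +13, y -75 to +75 mm in the file's frame and does not give.
- spine (a joint): How far the spine with the whole mechanism (posts, rings, lever, pivot, catch) is pressed down (m; negative: pulled up); 0 at rest. It gives 1 mm per 1.5 N; more than 16.5 mm (25 N) either way bends it and spoils the job. Because it sinks, a lever brought only to the height where it lies when shut does not reach the catch's snap.
- plate: Yellow pattern plate, 110 (x) x 130 (y) x 5 mm, about 0.15 kg, lying flat at the robot's left. Origin: centre of its underside. A dark wooden grip bar stands on it along x: 50 mm long, 14 mm wide, z 5 to 35 mm, centre at x -12 mm. Two 9 mm holes at x +43, y +40 and -40 mm. Filed, its axes agree with the file's and its origin is 43 mm to -x of the file's, 22 mm up.
- hole_l (a point): Centre of the plate's left (+y) hole, at its underside; belongs on post_l.
- hole_r (a point): Centre of the plate's right (-y) hole, at its underside; belongs on post_r.
- cup: White ceramic cup, 76 mm across, 70 mm tall; origin under its centre. Bystander.
- tin: Open brass tin, 110 mm across, 60 mm tall; origin under its centre. Bystander.
- bottle: Pale bottle with a white cap, 60 mm across, 170 mm tall; origin under its centre. Bystander.

How it is judged:
By the outcome, as a careful person would: the job done as asked, in the order asked, and still so for the second after the job is handed in, with the robot touching nothing.
It also fails if it takes over 72 s, if anything falls off the work surface, if the arm or the gripper's body presses on something with over 40 N, if the wrist force passes 120 N, or if a joint passes its speed limit or range.

## Robot

A 6-joint arm with a two-finger parallel gripper is mounted at the origin on the work surface. World frame = base frame: x ahead of the robot, y to its left, z up, the work surface at z = 0. Lengths are in m, angles in rad, forces in N, time in s.
With the tool pointing down it reaches from about 0.35 to 1 m from the base axis. Payload 7.1 kg.
Tool frame: the origin (TCP) lies between the finger pads; the fingertips stand 22 mm ahead of it and the grasp point (between the pads) lies 3 mm ahead of it; z points along the fingers, y is the line along which they close (so a half turn about z gives the same grasp; the last joint's range is limited). The gripper opens to 85 mm and grips with 20 to 120 N. Pads are 22 mm wide; open, the fingers measure 114 mm over their backs; the gripper's body (76 mm by 85 mm) begins 54 mm behind the grasp point. The pads swing forward as they close: fully open they stand 13 mm farther back than shut.
Start: joints at [-1.191, 0.423, 1.63, -0, 1.089, -0.019], TCP at [0.243, -0.576, 0.221] pointing down, gripper open.
Joint ranges: [-3, 3], [-0.9, 2.11], [0.09, 2.58], [-1.31, 4.45], [0.11, 2.69], [-2.54, 2.54]. Speed limits (rad/s): [2.39, 2.39, 3.01, 3.14, 3.14, 3.14].

## Interface

Orientations are given as a rotation vector (axis times angle).
In Python, from rig import manip gives the robot as it stands. The module is installed in compiled form; this text tells all that it offers. Calls block until the motion is done:
- manip.move_to(position, orientation): joint-space move of the TCP to a pose.
- manip.servo_line(position, orientation=None, rate=0.15): straight line of the TCP; orientation=None keeps the orientation; rate is the mean speed in m/s.
- manip.set_joints(angles): joint-space move.
- manip.command_gripper(opening, f_grip=None): finger opening in m; f_grip is the grip in N (None keeps the last); returns when the fingers have stopped.
- manip.hold(seconds).
- manip.solve_ik(position, orientation): joint angles nearest the present ones, or None.
- manip.camera(name): name is "scene" or "top" or "wrist"; returns a dict with "image" (480x640x3 uint8, red, green, blue), "fx", "fy", "cx", "cy" (pixels), "k1" (the pictures are not rectified: a ray, as slopes to the right and down, at radius r is drawn at 1 + k1 r^2 times it, then the intrinsics apply), "cam_to_world" (4x4, takes a point from camera to world coordinates); the wrist camera has in their place "mount" (4x4, takes a point from camera to tool coordinates, whose origin is the TCP and whose axes are the flange's). Camera axes: x right, y down, z forward; pixel columns grow to the right and rows downward; lengths in m; the calibration is good to about 2 mm. A picture is of the moment at which its call begins: read the wrist's pose just before it. There is no depth.
A pose or a line that the arm cannot do raises manip.IKError and nothing moves.
- manip.sign_off(): hands the job in; it is judged then, once.
Readings, each from a call of its own:
- manip.get_time(): time.
- manip.get_joint_positions(): joint angles.
- manip.get_joint_vel(): joint speeds.
- manip.get_tau(): joint torques, N m.
- manip.get_position(): TCP position.
- manip.get_ee_rot(): TCP orientation.
- manip.get_contact_force(): force on the tool from outside, world axes, zero at the start.
- manip.get_torque(): the same for the moment, N m.
- manip.get_width(): finger opening in m.
- manip.get_grip_force(): force on a finger pad.
Only numpy, scipy, OpenCV 4.12 (cv2) and the standard library are available. Lean on these libraries where they do the work, as an engineer would, in place of code of your own. Each camera call takes 0.05 s, during which the arm holds its last target. There are 200 camera calls.

## Working session

There is one attempt and no reset: what is moved stays moved. The work goes in short steps, each a Python script; the robot and the scene stay as the last script left them, time stands still between calls to the robot, and variables do not carry over. Pictures are saved under pics/ and viewed, at most 10 in all, crops included, and the job is handed in when it is done.

```bash
mkdir -p pics; cat > h.py <<'E'
import numpy as np, cv2
from rig import manip
from scipy.spatial.transform import Rotation as R
def snap(cam,name):
    T=None
    if cam=="wrist":
        T=np.eye(4);T[:3,3]=manip.get_position();T[:3,:3]=R.from_rotvec(manip.get_ee_rot()).as_matrix()
    d=manip.camera(cam); d["cam_to_world"]=T@d["mount"] if T is not None else np.array(d["cam_to_world"])
    cv2.imwrite(f"pics/{name}.png",d["image"][:,:,::-1]); np.save(f"pics/{name}.npy",d,allow_pickle=True); return d
def load(n): return np.load(f"pics/{n}.npy",allow_pickle=True).item()
def ray(d,u,v):
    K=np.array([[d["fx"],0,d["cx"]],[0,d["fy"],d["cy"]],[0,0,1]])
    x=np.array([(u-d["cx"])/d["fx"],(v-d["cy"])/d["fy"]]);y=x.copy()
    for _ in range(20): y=x/(1+d["k1"]*(y@y))
    T=d["cam_to_world"]; return T[:3,3],T[:3,:3]@np.array([y[0],y[1],1])
def at(d,u,v,z):
    o,r=ray(d,u,v); return o+r*(z-o[2])/r[2]
def proj(d,p):
    T=d["cam_to_world"]; q=T[:3,:3].T@(np.asarray(p)-T[:3,3]); s=q[:2]/q[2]; s=s*(1+d["k1"]*(s@s))
    return np.array([s[0]*d["fx"]+d["cx"],s[1]*d["fy"]+d["cy"]])
def down(a):  # tool down; tool x at world yaw a
    return (R.from_euler('z',a)*R.from_rotvec([np.pi,0,0])).as_rotvec()
E
python3 - <<'E'
from h import *
print(manip.get_ee_rot(),manip.get_time())
for c in("top","scene"): 
    d=snap(c,c); print(c,d["cam_to_world"].round(3).tolist(),d["fx"],d["k1"])
E
```

```text
[-3.07779285e+00 -6.22023623e-01  4.44013504e-04] 0.0
top [[0.014, -0.976, 0.215, 0.359], [-1.0, -0.013, 0.006, -0.015], [-0.003, -0.215, -0.977, 1.024], [0.0, 0.0, 0.0, 1.0]] 437.0623905420321 -0.07659718643782966
scene [[0.837, 0.436, -0.33, 0.845], [0.547, -0.677, 0.492, -0.451], [-0.009, -0.593, -0.805, 0.788], [0.0, 0.0, 0.0, 1.0]] 453.73317340852225 -0.04885574965612868
```

View pics/top.png

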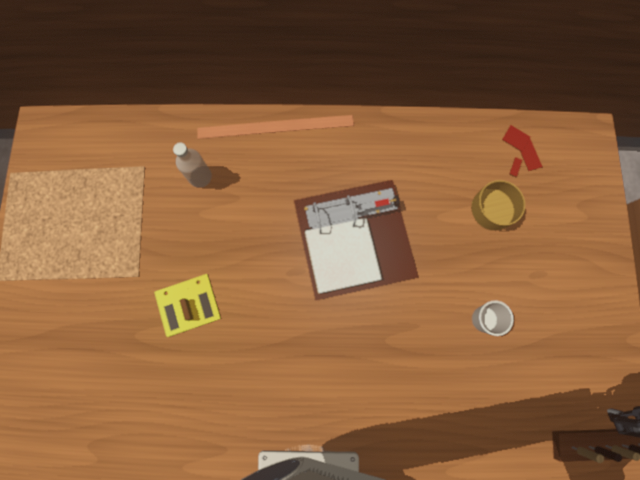

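View pics/scene.png

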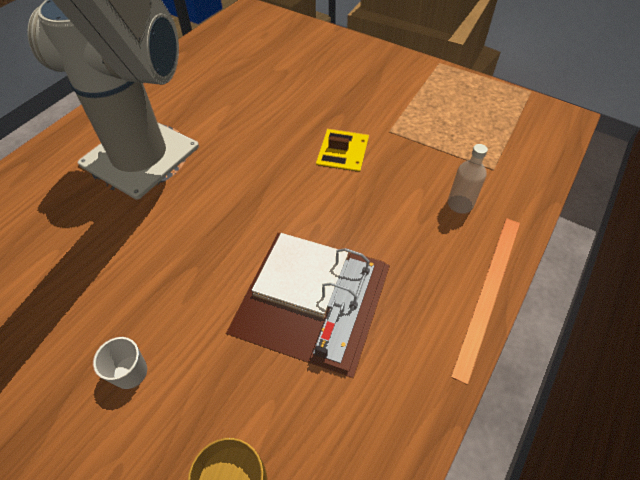

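```bash
python3 - <<'E'
from h import *
t=load("top")
for n,u,v,z in [("c1",295,200,.003),("c2",392,182,.003),("c3",416,278,.003),("c4",316,298,.003),("pad",382,203,.048),
 ("p1",155,291,.005),("p2",207,275,.005),("p3",220,319,.005),("p4",166,336,.005),("cup",496,318,.07),("tin",499,203,.06),("cap",181,149,.17)]:
    print(n,at(t,u,v,z).round(3))
d=manip.camera("wrist"); print(np.array(d["mount"]).round(3).tolist(),d["fx"],d["k1"])
E
```

```text
c1 [0.681 0.044 0.003]
c2 [ 0.731 -0.195  0.003]
c3 [ 0.494 -0.246  0.003]
c4 [ 0.444 -0.011  0.003]
pad [ 0.663 -0.162  0.048]
p1 [0.454 0.369 0.005]
p2 [0.494 0.247 0.005]
p3 [0.392 0.21  0.005]
p4 [0.35  0.334 0.005]
cup [ 0.399 -0.404  0.07 ]
tin [ 0.664 -0.435  0.06 ]
cap [0.739 0.279 0.17 ]
[[-0.0, -0.949, -0.315, 0.08], [1.0, -0.0, -0.0, -0.002], [0.0, -0.315, 0.949, -0.154], [0.0, 0.0, 0.0, 1.0]] 376.2854154912482 -0.0766278980683258
```

```bash
python3 - <<'E'
from h import *
a=.209; c=np.array([.604,-.055,0])+R.from_euler('z',a).apply([.02,-.03,0])
manip.move_to([c[0],c[1],.20],down(a+np.pi/2)); snap("wrist","w1"); print(manip.get_time(),manip.get_joint_positions())
d=load("w1"); cv2.imwrite("pics/w1b.png",cv2.resize(d["image"][:,:,::-1],(800,600),interpolation=cv2.INTER_CUBIC))
E
```

```text
2.45 [-1.46973742e-01  4.61022102e-01  1.62343890e+00 -1.01832175e-04
  1.05706802e+00 -3.54363659e-01]
```

View pics/w1b.png

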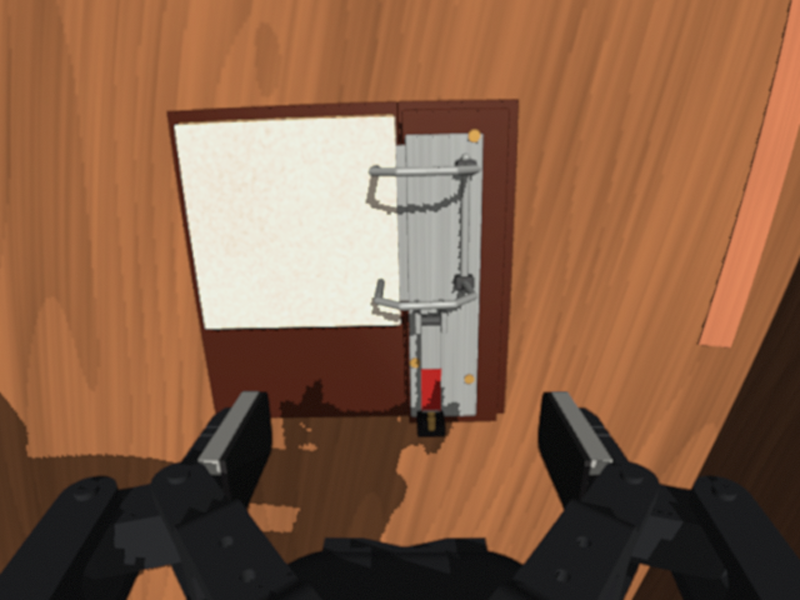

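```bash
cat >> h.py <<'E'
from scipy.optimize import least_squares
def fit(obs,x0):  # obs: (imgdict, uv, local xyz); pose x,y,yaw
    f=lambda p: np.concatenate([proj(d,R.from_euler('z',p[2]).apply(l)+[p[0],p[1],0])-uv for d,uv,l in obs])
    s=least_squares(f,x0,loss='soft_l1'); return s.x,f(s.x).reshape(-1,2)
E
python3 - <<'E'
from h import *
d=load("w1"); L=[((174,124),(-136,75,22)),((396,115),(13,75,22)),((400,326),(13,-75,22)),((205,329),(-136,-75,22)),
((431,369),(35,-98,47.5)),((370,170),(0,40,62)),((376,302),(0,-40,62))]
p,r=fit([(d,np.array(u)/1.25,np.array(l)/1000) for u,l in L],[.604,-.055,.209]); print(p,r.round(1).tolist())
i=d["image"][:,:,::-1]; cv2.imwrite("pics/w1c.png",cv2.resize(i[110:360,280:400],None,fx=2.4*2,fy=2.4,interpolation=cv2.INTER_CUBIC))
t=load("top");p2,r=fit([(t,np.array(u),np.array(l)/1000) for u,l in [((382,203),(35,-117,47.5))]],p); print(p2-p)
E
```

```text
[ 0.60459377 -0.05735971  0.22855959] [[0.2, -0.3], [-2.0, -0.1], [-0.7, 0.3], [0.3, 0.6], [-0.8, -0.6], [1.5, 1.7], [0.8, -2.6]]
[-0.00224928  0.00139991 -0.00015365]
```

```bash
cat >> h.py <<'E'
P=np.array([.6046,-.0574,.2286])
def F(x,y,z): return R.from_euler('z',P[2]).apply([x,y,0])+[P[0],P[1],z]
E
python3 - <<'E'
from h import *
manip.command_gripper(.045,35)
o=down(P[2]+np.pi/2)
manip.move_to(F(.035,-.12,.11),o); manip.servo_line(F(.035,-.12,.052),o,.1)
f0=np.array(manip.get_contact_force()); print(f0,manip.get_time())
manip.command_gripper(.008); print(manip.get_width(),manip.get_grip_force(),np.array(manip.get_contact_force())-f0)
for th in np.arange(.05,.71,.05):
    manip.servo_line(F(.035,-.062-.058*np.cos(th),.052+.058*np.sin(th)),o,.05)
    f=np.array(manip.get_contact_force())-f0; print(round(th,2),f.round(1),round(manip.get_grip_force(),1))
    if np.linalg.norm(f)>19: break
print(manip.get_time()); snap("scene","s2"); snap("wrist","w2")
E
```

```text
[ 0.34113674 -0.35580842  0.50927992] 4.2417
0.007697289269546554 0.0 [ 0.32880568  0.03655317 -0.17898556]
0.05 [-0.9  0.1 -0.4] 0.0
0.1 [-0.6  0.4 -0.7] 0.0
0.15 [-0.6 -0.1 -1.4] 0.0
0.2 [ 0.3  0.9 -1.1] 0.0
0.25 [-0.4  0.3  0.1] 0.0
0.3 [-1.3 -0.3 -0.7] 0.0
0.35 [ 0.7  0.1 -0.8] 0.0
0.4 [-0.4  0.3  0.2] 0.0
0.45 [-0.   1.5 -1.1] 0.0
0.5 [ 0.2 -0.3 -1.3] 0.0
0.55 [ 0.6  0.7 -0.9] 0.0
0.6 [-0.7 -0.1 -0.4] 0.0
0.65 [-0.2  0.5 -0.4] 0.0
0.7 [-0.7  0.5 -0.5] 0.0
8.1833
```

```bash
python3 - <<'E'
from h import *
a=load("s2")["image"][220:400,220:420]; b=load("w2")["image"][200:480,160:480]
print(proj(load("s2"),F(.035,-.117,.0475)), manip.get_position(), F(.035,-.062-.058*np.cos(.7),.052+.058*np.sin(.7)))
cv2.imwrite("pics/m2.png",np.hstack([cv2.resize(a,(400,360)),cv2.resize(b,(400,360))])[:,:,::-1])
E
```

```text
[326.82828502 330.68976681] [ 0.66280056 -0.15303367  0.08941813] [ 0.66279234 -0.15306233  0.08936463]
```

View pics/m2.png

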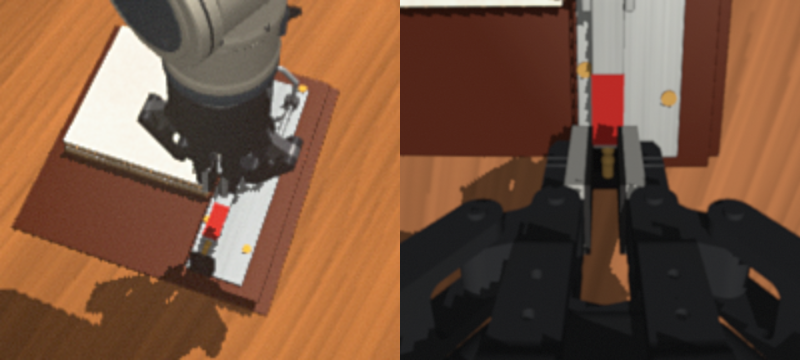

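```bash
python3 - <<'E'
from h import *
manip.command_gripper(.045,35)
o=down(P[2]+np.pi/2)
manip.servo_line(F(.035,-.12,.09),o,.15); manip.servo_line(F(.035,-.12,.052),o,.1)
a=snap("wrist","w3")["image"]
manip.command_gripper(.008); print(manip.get_position(),F(.035,-.12,.052),manip.get_width(),manip.get_grip_force(),manip.get_contact_force())
b=snap("wrist","w4")["image"]; print(manip.get_time())
cv2.imwrite("pics/m3.png",np.hstack([cv2.resize(i[200:480,180:480],(400,373)) for i in (a,b)])[:,:,::-1])
E
```

```text
[ 0.66601775 -0.16638678  0.05228906] [ 0.66588316 -0.16634666  0.052     ] 0.008111637878372798 0.0 [ 0.57046362 -0.11127677 -0.53136147]
10.05
```

View pics/m3.png

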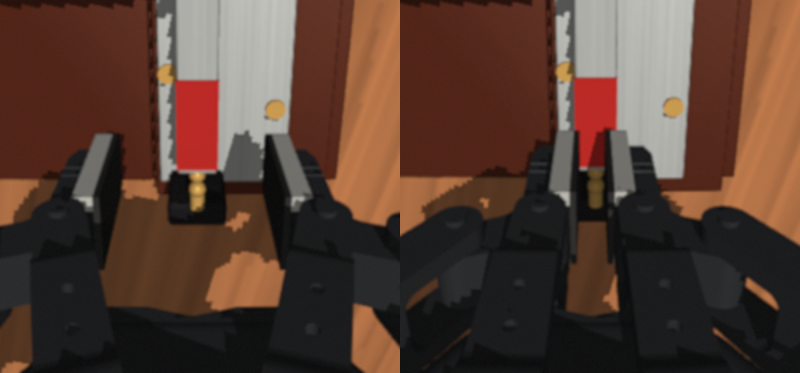

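```bash
python3 - <<'E'
from h import *
d=load("w4"); T=np.array(d["mount"]); e=dict(d); e["cam_to_world"]=T
f=lambda uv:((uv-[180,200])*[400/300,373/280]+[400,0]).round(0)
for p in [(11,4,22),(-11,4,22),(11,4,-5),(11,4,9),(-11,4,9)]: print(p,f(proj(e,np.array(p)/1000)))
for p in [(35,-98,47.5),(35,-132,47.5),(35,-134,45),(35,-147,48),(35,-157,48)]: print(p,f(proj(d,F(*np.array(p)/1000))))
E
```

```text
(11, 4, 22) [604.  89.]
(-11, 4, 22) [604. 141.]
(11, 4, -5) [606. 120.]
(11, 4, 9) [605. 103.]
(-11, 4, 9) [604. 158.]
(35, -98, 47.5) [593.  78.]
(35, -132, 47.5) [593. 166.]
(35, -134, 45) [593. 167.]
(35, -147, 48) [593. 202.]
(35, -157, 48) [593. 225.]
```

```bash
python3 - <<'E'
from h import *
o=down(P[2]+np.pi/2)
manip.command_gripper(0,35); print(manip.get_width(),manip.get_grip_force(),manip.get_contact_force(),manip.get_time())
b=snap("wrist","w5")["image"]
cv2.imwrite("pics/m4.png",cv2.resize(b[200:480,180:480],(600,560))[:,:,::-1])
E
```

```text
3.9332719401399456e-05 0.0 [ 0.07558414 -1.0119423  -0.37378177] 10.3
```

View pics/m4.png

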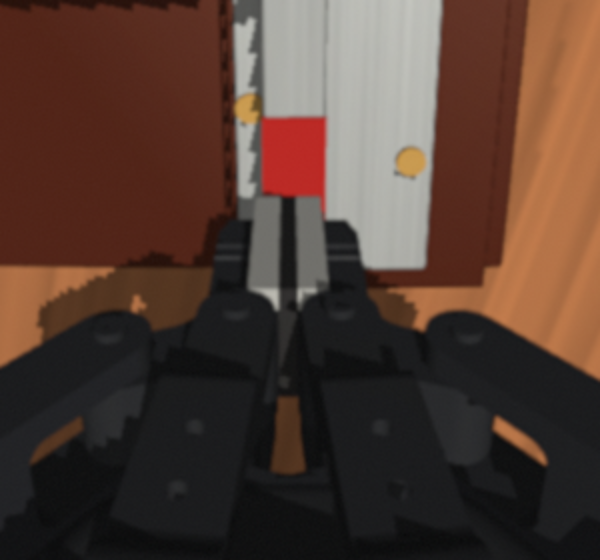

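```bash
python3 - <<'E'
from h import *
d=snap("scene","s5"); cv2.imwrite("pics/s5c.png",cv2.resize(d["image"][270:390,250:410],(800,600),interpolation=cv2.INTER_CUBIC)[:,:,::-1])
f=lambda uv:((uv-[250,270])*5).round(0)
T=R.from_rotvec(manip.get_ee_rot());p=manip.get_position()
for q in [(11,0,22),(-11,0,22),(0,0,0),(11,0,0)]: print(q,f(proj(d,p+T.apply(np.array(q)/1000))))
print(f(proj(d,F(.035,-.098,.0475))),f(proj(d,F(.035,-.132,.0475))))
f0=np.array(manip.get_contact_force())
f0=np.mean([manip.get_contact_force() for _ in range(5)],0)
for z in np.arange(.050,.033,-.001):
    manip.servo_line(F(.035,-.12,z),rate=.03); f=np.array(manip.get_contact_force())-f0
    if f[2]>2: break
print(z,f,manip.get_position(),manip.get_time())
E
```

```text
(11, 0, 22) [391. 305.]
(-11, 0, 22) [371. 359.]
(0, 0, 0) [381. 305.]
(11, 0, 0) [392. 278.]
[402. 257.] [370. 341.]
0.03499999999999999 [-1.32461434 -0.62797278  3.47981191] [ 0.6660204  -0.166391    0.03518226] 14.4
```

View pics/s5c.png

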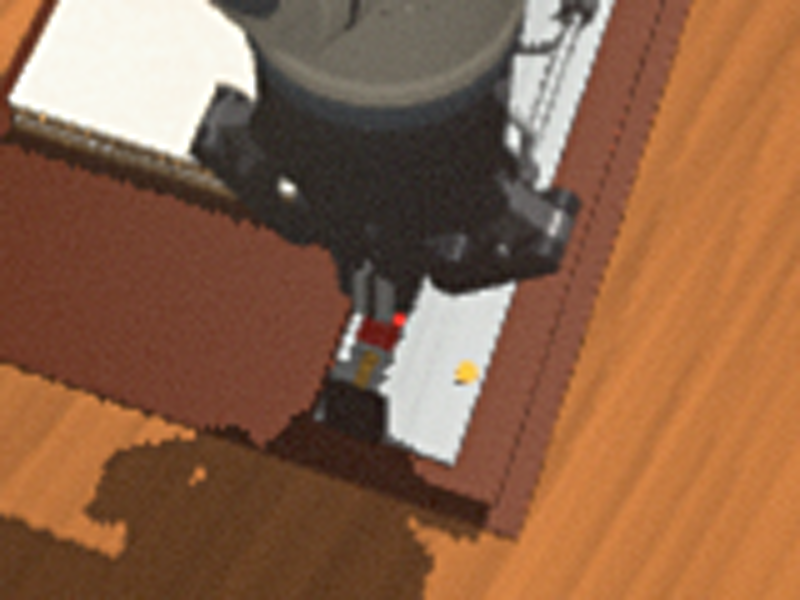

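```bash
python3 - <<'E'
from h import *
o=down(P[2]+np.pi/2); D=.020
manip.servo_line(F(.035,-.12,.06),o,.15); manip.command_gripper(.045,35)
manip.servo_line(F(.035,-.12,D),o,.1)
f0=np.mean([manip.get_contact_force() for _ in range(5)],0); print(f0,manip.get_time())
manip.command_gripper(.0); print(manip.get_width(),manip.get_grip_force(),np.array(manip.get_contact_force())-f0)
if manip.get_width()<.010: raise SystemExit
for th in np.arange(.05,.66,.05):
    manip.servo_line(F(.035,-.062-.058*np.cos(th),D+.058*np.sin(th)),o,.06)
    f=np.array(manip.get_contact_force())-f0; print(round(th,2),f.round(1),round(manip.get_grip_force(),1))
    if np.linalg.norm(f)>19: break
print(manip.get_time(),manip.get_width()); snap("wrist","w6")
E
```

```text
[ 0.72793582 -0.48555938 -0.6372696 ] 15.7667
0.013611933200363793 34.75193738937378 [4.08099568 1.94258014 0.36925107]
0.05 [ 5.9 -0.6 -2.5] 34.6
0.1 [ 6.3  0.6 -6. ] 34.3
0.15 [ 3.8  2.6 -0.1] 35.0
0.2 [ 5.2  1.8 -1. ] 35.0
0.25 [ 4.4  2.9 -0.6] 35.1
0.3 [ 4.4  3.5 -2.1] 35.1
0.35 [ 5.6  3.2 -2.1] 35.2
0.4 [ 5.6  2.8 -0.8] 35.3
0.45 [ 4.8  2.5 -2.7] 35.3
0.5 [ 5.3  3.6 -2. ] 35.4
0.55 [ 5.6  2.2 -2.9] 35.5
0.6 [ 4.6  2.2 -3.1] 35.6
0.65 [ 5.4  1.7 -3.9] 35.6
19.4 0.012632334780056586
```

```bash
python3 - <<'E'
from h import *
manip.command_gripper(.045)
manip.servo_line(np.array(manip.get_position())+[0,0,.10],None,.2)
manip.move_to(F(-.055,0,.14),down(P[2])); d=snap("wrist","w7"); print(manip.get_time())
for q in [(0,.04,.062),(0,-.04,.062),(.013,.075,.022),(.013,-.075,.022)]: print(proj(d,F(*q)).round(1))
t=load("top")["image"]; 
a=cv2.resize(t[265:345,145:230],None,fx=5,fy=5,interpolation=cv2.INTER_CUBIC)
b=cv2.resize(d["image"][0:300],None,fx=.6,fy=.6)  # overview unused
i=d["image"]; cv2.imwrite("pics/m7.png",cv2.resize(i,(800,600),interpolation=cv2.INTER_CUBIC)[:,:,::-1])
E
```

```text
22.0417
[260.1 161.6]
[391.8 161.7]
[218.9 137. ]
[432.4 137.2]
```

View pics/m7.png

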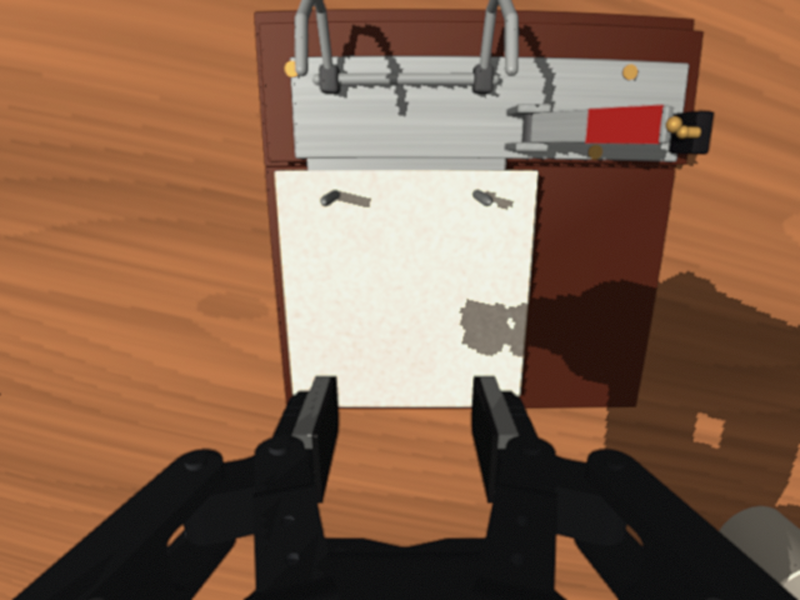

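```bash
python3 - <<'E'
from h import *
w=load("w7")
manip.move_to([.411,.286,.06],down(.333)); d=snap("wrist","w8"); print(manip.get_time())
a=cv2.resize(w["image"][145:175,245:410],None,fx=4.8,fy=4.8,interpolation=cv2.INTER_CUBIC)
b=cv2.resize(d["image"][:,:],(576,432),interpolation=cv2.INTER_CUBIC)
c=np.zeros((a.shape[0]+432,800,3),np.uint8); c[:a.shape[0],:a.shape[1]]=a; c[a.shape[0]:,:576]=b; print(a.shape)
cv2.imwrite("pics/m8.png",c[:,:,::-1])
E
```

```text
23.5417
(144, 792, 3)
```

View pics/m8.png

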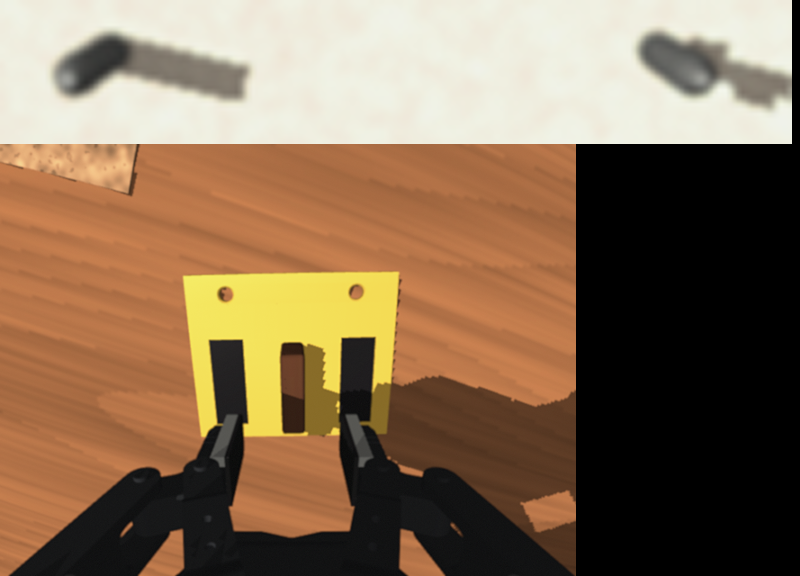

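```bash
python3 - <<'E'
from h import *
d=load("w8"); hsv=cv2.cvtColor(d["image"],cv2.COLOR_RGB2HSV)
y=cv2.inRange(hsv,(22,120,60),(38,255,255)); cs,h=cv2.findContours(y,cv2.RETR_CCOMP,cv2.CHAIN_APPROX_NONE)
for k,c in enumerate(cs):
    A=cv2.contourArea(c)
    if A>60 and A<600 and h[0][k][3]>=0: (u,v),r=cv2.minEnclosingCircle(c); m=cv2.moments(c); print("hole",A,m["m10"]/m["m00"],m["m01"]/m["m00"],r)
L=[((250,166.7),(43,40,5)),((395.6,164.4),(43,-40,5)),((204.4,146.7),(55,65,5)),((443.3,142.2),(55,-65,5))]
p,r=fit([(d,np.array(u),np.array(l)/1000) for u,l in L],[.4225,.29,.333]);print(p,r.round(1).tolist())
w=load("w7")
L=[((259.2,161.3),(0,40,62)),((391.9,161.7),(0,-40,62))]
p,r=fit([(w,np.array(u),np.array(l)/1000) for u,l in L],P);print(p,r.round(1).tolist())
E
```

```text
hole 261.0 250.45913154533844 166.97892720306513 9.669833183288574
hole 264.5 395.6811594202898 164.14303717706363 10.203117370605469
[0.42321705 0.29054203 0.34901625] [[0.9, 0.4], [0.4, 0.2], [-0.5, -0.5], [-0.9, -0.2]]
[ 0.60466011 -0.05712747  0.22620606] [[0.5, -0.0], [-0.5, -0.0]]
```

```bash
python3 - <<'E'
from h import *
q=np.array([.42322,.29054,.349]); c=R.from_euler('z',q[2]).apply([-.012,0,0])+[q[0],q[1],0]
o=down(q[2])
manip.servo_line(c+[0,0,.05],o,.15); manip.servo_line(c+[0,0,.0005],o,.1)
zg=manip.get_position()[2]; manip.command_gripper(0,50); print(manip.get_width(),manip.get_grip_force(),zg,manip.get_contact_force())
zg=manip.get_position()[2]
manip.servo_line(c+[0,0,.12],o,.15); d=snap("wrist","w9"); print(manip.get_time(),manip.get_width())
hsv=cv2.cvtColor(d["image"],cv2.COLOR_RGB2HSV)
y=cv2.inRange(hsv,(22,120,60),(38,255,255)); cs,h=cv2.findContours(y,cv2.RETR_CCOMP,cv2.CHAIN_APPROX_NONE)
e=dict(d); T=np.array(d["mount"]); e["cam_to_world"]=T
for k,cc in enumerate(cs):
    A=cv2.contourArea(cc)
    if 60<A<600 and h[0][k][3]>=0:
        m=cv2.moments(cc); u=(m["m10"]/m["m00"],m["m01"]/m["m00"]); print(A,u,at(e,*u,zg-.005),at(e,*u,zg))
print(zg)
E
```

```text
0.013383628177075111 49.95982646942139 0.0005403850885481142 [-1.11038207 -0.4597805   5.13598867]
25.8167 0.013144739833288828
492.0 (422.8621273712737, 184.91768292682926) [ 0.05486642  0.0383912  -0.00372152] [0.05402098 0.03972179 0.00127848]
495.5 (223.64143962327614, 184.93710057181298) [ 0.05488746 -0.04174705 -0.00372152] [ 0.05404273 -0.04308944  0.00127848]
0.0012784792318783454
```

```bash
sed -i 's/^P=.*/P=np.array([.60466,-.05713,.2270])/' h.py; python3 - <<'E'
from h import *
o=down(P[2]); X,Y=-.0549,-.0017
fm=lambda: np.mean([manip.get_contact_force() for _ in range(4)],0)
manip.move_to(F(X,Y,.13),o); manip.servo_line(F(X,Y,.070),o,.12)
manip.hold(.2); f0=fm(); snap("wrist","w10"); print(f0,manip.get_time())
for z in np.arange(.066,.0239,-.003):
    manip.servo_line(F(X,Y,z),o,.04); f=fm()-f0; print(round(z,4),f.round(1))
    if f[2]>2.5 or np.hypot(f[0],f[1])>5: break
snap("wrist","w11"); print(manip.get_time())
E
```

```text
[-0.53909147 -0.81046703 -1.74036381] 28.15
0.066 [0.8 0.5 0.9]
0.063 [0.5 1.9 0.5]
0.06 [0.5 1.3 0.8]
0.057 [0.3 1.2 0.5]
0.054 [ 0.4  0.8 -0.3]
0.051 [0.1 0.1 0.5]
0.048 [ 0.5  0.6 -0.4]
0.045 [-0.2  0.8  0.3]
0.042 [ 1.2  1.5 -0.8]
0.039 [0.5 0.6 0.7]
0.036 [ 0.6  0.6 -0.3]
0.033 [-0.   0.6 -0.3]
0.03 [ 1.   0.5 -0.3]
0.027 [ 1.1  0.2 -0.1]
0.024 [ 0.7  0.2 -0.1]
31.95
```

```bash
python3 - <<'E'
from h import *
X,Y=-.0549,-.0017
fm=lambda n=4: np.mean([manip.get_contact_force() for _ in range(n)],0)
manip.servo_line(F(X,Y,.0232),down(P[2]),.03); print(fm())
manip.command_gripper(.04); manip.servo_line(F(X,Y,.15),down(P[2]),.15); manip.command_gripper(0,30)
d=snap("wrist","w12")
for q in [(0,.04,.062),(0,-.04,.062)]: print(proj(d,F(*q)))
# prediction of plate corners vs yellow outline
y=cv2.inRange(cv2.cvtColor(d["image"],cv2.COLOR_RGB2HSV),(22,120,60),(38,255,255)); n=np.argwhere(y); print(n.min(0),n.max(0))
print([proj(d,F(*q)).round(0).tolist() for q in [(.012,.065,.027),(.012,-.065,.027)]])
o=down(P[2]+np.pi/2); XL=.0367
def tgt(th,s,up=0):
    ye=s*np.cos(th)-.0025*np.sin(th); h=s*np.sin(th)+.0025*np.cos(th)
    return F(XL,-.062-(ye-.011),.045+h-.010+up)
manip.move_to(tgt(1,.062,.025),o); manip.hold(.2); f0=fm(6); print(manip.get_time(),f0)
for th in np.arange(1.0,.09,-.1):
    manip.servo_line(tgt(th,.062+.004*(1-th)),o,.06); f=fm()-f0; print(round(th,2),f.round(1))
    if f[2]>10 or np.hypot(f[0],f[1])>10: print("stop"); break
print(manip.get_time()); d=snap("wrist","w13"); snap("scene","s13")
E
```

```text
[ 0.2998965   0.13201763 -0.34922403]
[260.16030344 160.0894053 ]
[386.41431991 160.04043708]
[ 53 230] [279 535]
[[233.0, 138.0], [414.0, 138.0]]
35.7333 [-0.37897321  0.28282522  0.79442696]
1.0 [ 0.3 -0.8  0.2]
0.9 [ 0.7  1.1 -1.7]
0.8 [ 0.6  1.3 -0.5]
0.7 [0.7 0.4 0.2]
0.6 [0.3 1.7 0.9]
0.5 [0.3 1.7 1.2]
0.4 [0.6 0.9 1.2]
0.3 [1.4 0.7 1.7]
0.2 [ 0.3 -0.3  1.4]
0.1 [0.2 0.7 2. ]
38.625
```

```bash
python3 - <<'E'
from h import *
fm=lambda n=6: np.mean([manip.get_contact_force() for _ in range(n)],0)
f0=np.array([-.38,.28,.79]); XL=.0367; pk=0; snapd=None
for z in np.arange(.052,.0335,-.001):   # tip height
    manip.servo_line(F(XL,-.117,z-.010),None,.03); f=fm()-f0; print(round(z,4),f.round(1))
    pk=max(pk,f[2])
    if f[2]>17: print("limit");break
    if pk>8 and f[2]<pk-2 : 
        if snapd is None: snapd=z; print("SNAP")
    if snapd and z<=snapd-.001: break
print(manip.get_time())
E
```

```text
0.052 [1.2 2.  2.5]
0.051 [1.5 1.1 2. ]
0.05 [0.  1.  2.7]
0.049 [1.2 1.4 3.1]
0.048 [0.3 1.6 5.4]
0.047 [-0.2  1.5  5.3]
0.046 [-0.1  0.6  7.1]
0.045 [-1.4  1.3  7.5]
0.044 [-0.2  1.4  9. ]
0.043 [-2.3  2.1  9.2]
0.042 [-1.3  2.1 11.6]
0.041 [-0.2  1.1  7.3]
SNAP
0.04 [-1.4  0.9  9.2]
41.975
```

```bash
python3 - <<'E'
from h import *
manip.servo_line(F(.0367,-.117,.037),None,.05); manip.servo_line(F(.0367,-.117,.16),None,.2)
manip.move_to(F(-.055,0,.16),down(P[2])); d=snap("wrist","w14"); print(manip.get_time(),manip.get_contact_force())
cv2.imwrite("pics/m14.png",cv2.resize(d["image"],(800,600),interpolation=cv2.INTER_CUBIC)[:,:,::-1])
E
```

```text
44.575 [-0.61383071  0.15361527 -0.11593364]
```

View pics/m14.png

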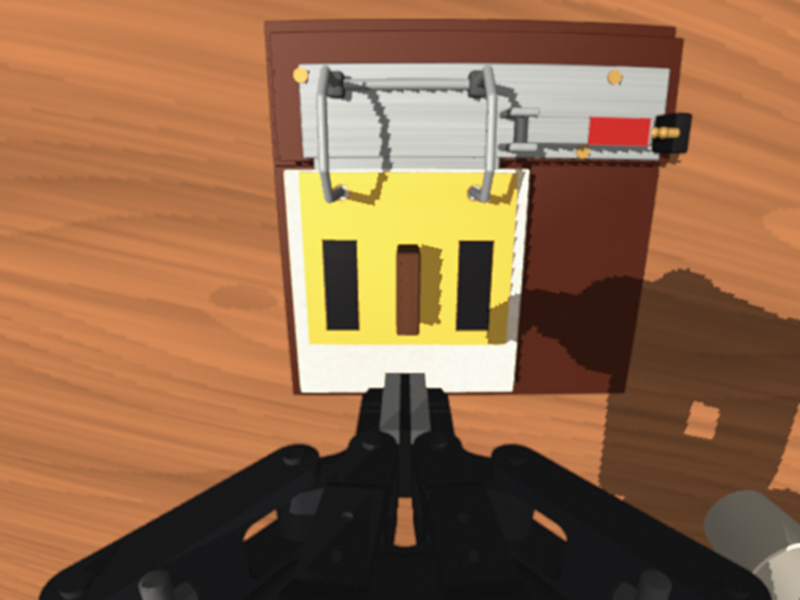

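The rings are shut, with their ends on the post tips at about (330,197) and (480,195). The plate lies flat around both posts, and the lever is level in its catch, with the red pad at (620,131).

```bash
python3 -c "
from rig import manip
print(manip.sign_off())"
```

```text
the job is handed in; nothing more can be done
None
```

The job is handed in at about 45 s: the rings were opened, the plate lies flat over both posts, and the lever snapped shut under a peak press of about 12 N and held once I let go. The cup, tin and bottle were not touched.

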